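# Lay the gilt carvings back on their altar panels

### The arm

A 6-joint arm with a two-finger parallel gripper is mounted at the origin on the work surface. World frame = base frame: x ahead of the robot, y to its left, z up, the work surface at z = 0. Lengths are in m, angles in rad, forces in N, time in s.
With the tool pointing down it reaches from about 0.3 to 0.875 m from the base axis. Payload 6.4 kg.
Tool frame: the origin (TCP) lies midway between the tips of the shut fingers; the grasp point (between the pads) lies 19 mm behind it; z points along the fingers, y is the line along which they close (so a half turn about z gives the same grasp; the last joint's range is limited). The gripper opens to 85 mm and grips with 20 to 120 N. Pads are 22 mm wide; open, the fingers measure 114 mm over their backs; the gripper's body (76 mm by 85 mm) begins 54 mm behind the grasp point. The pads swing forward as they close: fully open they stand 13 mm farther back than shut.
Start: joints at [0.909, 0.181, 1.607, -0, 1.354, -0.206], TCP at [0.253, 0.516, 0.231] pointing down, gripper open.
Joint ranges: [-2.99, 2.99], [-0.89, 2.07], [0.3, 2.58], [-1.14, 4.28], [0, 2.63], [-3.12, 3.12]. Speed limits (rad/s): [2.57, 2.57, 3.01, 3.14, 3.14, 3.14].

### API

Orientations are given as a unit quaternion [w, x, y, z].
In Python, from bench import sensors, vision, ctrl gives the robot as it stands.
- The arm moves only by the tool carry_out, never from a script. Its argument "deltas" is text: rows parted by semicolons, each of 7 numbers parted by spaces: the shift along the tool's x, y, z in mm, then the turn, a rotation vector about the tool's x, y, z in rad, then the closure, from 0 (fully open) to 1 (shut). In form: tx ty tz ax ay az claw; .... A call has 1 to 12 rows; each row is the pose to reach, as a shift and turn from the pose commanded when the call began, along the tool's axes at that moment; what a row does not reach only later rows make up. A row lasts 1/8 s, in which the tool goes at most 62.5 mm and 10.7 degrees, less where a joint would pass 70% of its speed; a pose out of reach is approached as far as the arm can. A call with a gripper value outside its range is refused whole. The fingers move at their own pace and stop on an object; the grip force is fixed at half the most. Time passes only in rows, so rows that repeat a pose let the fingers close. It gives the time, the measured TCP pose, the force, the opening and the grip force at its end, in the units of the state.
- sensors.get_obs(): the state, without advancing time (a new reading comes with each control period).
- vision.camera(name): name is "scene" or "top"; returns the picture (384x512x3 uint8, blue, green, red); there is no depth.
- vision.camera_model(name): a dict with "K" (3x3 intrinsics, pixels), "k1" (the pictures are not rectified: a ray, as slopes to the right and down, at radius r is drawn at 1 + k1 r^2 times it, then the intrinsics apply), "extrinsics" (4x4, takes a point from world to camera coordinates). Camera axes: x right, y down, z forward; pixel columns grow to the right and rows downward; lengths in m; the calibration is good to about 2 mm. A picture is of the moment at which its call begins. camera_model takes no time and is no camera call.
- ctrl.hand_in(): hands the job in; it is judged then, once.
The state is a dict: "time_s": time; "q": joint angles; "dq": joint speeds; "joint_efforts": joint torques, N m; "eef_pos": TCP position; "eef_rot": TCP orientation; "wrist_force": force on the tool from outside, world axes, zero at the start; "torque": the same for the moment, N m; "opening": opening from 0.0 (shut) to 1.0 (fully open); "grasp_force": force on a finger pad.
Only numpy, scipy, OpenCV 4.12 (cv2) and the standard library are available. Lean on these libraries where they do the work, as an engineer would, in place of code of your own. Each camera call takes 0.05 s, during which the arm holds its last target. There are 200 camera calls.

### The job

These four gilded carvings came off the four black lacquered altar panels for regilding; lay them out again ready for gluing. Set each one face up and flat on the panel whose bare-wood outline has its shape and size, centred on the outline and lined up with it. Lower them, never drop them, and leave the C-shaped scroll and the glue pot where they are.

Things in the scene. Friction and masses are not known exactly. Their poses are not given: they have to be found in the camera images.
- large_mid (a point): Loose gilded wood carving, gold all over, lying face up on the flat grey mat (3 mm thick) at the start: the large round chrysanthemum rosette, 60 mm across, 50 g. Sides upright from 0 to 16 mm above its flat underside, carved top up to 22 mm. The point lies on its axis, 10 mm above its underside (so 12 mm below the very top); z up.
- small_mid (a point): Loose gilded wood carving, gold all over, lying face up on the flat grey mat (3 mm thick) at the start: the small round chrysanthemum rosette, 40 mm across, 25 g. Sides upright from 0 to 16 mm above its flat underside, carved top up to 22 mm. The point lies on its axis, 10 mm above its underside (so 12 mm below the very top); z up.
- bar_mid (a point): Loose gilded wood carving, gold all over, lying face up on the flat grey mat (3 mm thick) at the start: the long vine bar with round ends, 112 mm long (its x) by 30 mm wide (its y), straight parallel sides, 50 g. Sides upright from 0 to 16 mm above its flat underside, carved top up to 22 mm. The point lies on its axis, 10 mm above its underside (so 12 mm below the very top); z up.
- square_mid (a point): Loose gilded wood carving, gold all over, lying face up on the flat grey mat (3 mm thick) at the start: the square four-petal flower, 50 x 50 mm with rounded corners, sides along its x and y, 45 g. Sides upright from 0 to 16 mm above its flat underside, carved top up to 22 mm. The point lies on its axis, 10 mm above its underside (so 12 mm below the very top); z up.
- large_outline (a point): Black lacquered altar panel with gilt edges, 150 x 110 x 14 mm, fixed, lying flat on the bench with a flat top (no recess, no rim); in the middle of its top the bare pale-wood outline of the carving that belongs there: a scalloped circle 61 mm across. The point is the centre of the outline, on the panel's top face, 14 mm above the bench; x along the panel's 150 mm side, y along its 110 mm side, z up.
- small_outline (a point): Black lacquered altar panel with gilt edges, 150 x 110 x 14 mm, fixed, lying flat on the bench with a flat top (no recess, no rim); in the middle of its top the bare pale-wood outline of the carving that belongs there: a scalloped circle 41 mm across. The point is the centre of the outline, on the panel's top face, 14 mm above the bench; x along the panel's 150 mm side, y along its 110 mm side, z up.
- bar_outline (a point): Black lacquered altar panel with gilt edges, 150 x 110 x 14 mm, fixed, lying flat on the bench with a flat top (no recess, no rim); in the middle of its top the bare pale-wood outline of the carving that belongs there: a long strip with round ends, 113 x 31 mm, its length along x. The point is the centre of the outline, on the panel's top face, 14 mm above the bench; x along the panel's 150 mm side, y along its 110 mm side, z up.
- square_outline (a point): Black lacquered altar panel with gilt edges, 150 x 110 x 14 mm, fixed, lying flat on the bench with a flat top (no recess, no rim); in the middle of its top the bare pale-wood outline of the carving that belongs there: a square with rounded corners, 51 x 51 mm, sides along x and y. The point is the centre of the outline, on the panel's top face, 14 mm above the bench; x along the panel's 150 mm side, y along its 110 mm side, z up.
- c_scroll_mid (a point): Bystander: loose gilded C-shaped scroll carving, an open ring 63 mm across and 19 mm high, lying on the mat among the others; it belongs to none of the panels. The point is the middle of the ring, 9 mm above its underside.
- pot_mid (a point): Bystander: small white glue pot with a black lid, 44 mm across, 51 mm high, loose on the mat in front of the robot. The point is on its axis, 25 mm above its underside.
There are look-alikes about, which are no part of the job. Leave any turquoise look-alike of the part that bears small_mid alone.

How it is judged:
At the end, for the whole second after the job is handed in: Each carving lies at rest, flat and face up, on the panel with its own outline, centre within 8 mm of the outline's centre; the bar lies along its outline within 0.17 rad (either way round), the square's sides follow its outline within 0.17 rad (any quarter turn). Rosettes may be turned any way (horizontal distance between large_mid and large_outline below 0.008 m and z of large_mid in the frame of large_outline between 0.006 and 0.014 m and angle between each of large_mid, small_mid, bar_mid, square_mid's own z axis and vertical below 0.12 rad and linear speed of each of carving_large, carving_small, carving_bar, carving_square below 0.02 m/s and horizontal distance between small_mid and small_outline below 0.008 m and z of small_mid in the frame of small_outline between 0.006 and 0.014 m and horizontal distance between bar_mid and bar_outline below 0.008 m and z of bar_mid in the frame of bar_outline between 0.006 and 0.014 m and horizontal distance between square_mid and square_outline below 0.008 m and z of square_mid in the frame of square_outline between 0.006 and 0.014 m and angle between the x axis of bar_mid and the x axis of bar_outline, either way round below 0.17 rad and (angle between the x axis of square_mid and the x axis of square_outline, either way round below 0.17 rad or angle between the x axis of square_mid and the y axis of square_outline, either way round below 0.17 rad)); the robot touches nothing.
It fails at once if a carving is dropped (falls freely at more than 0.6 m/s, as from 20 mm up) ((linear speed of carving_large above 0.6 m/s and contact force between the fingers and carving_large below 0.05 N) or (linear speed of carving_small above 0.6 m/s and contact force between the fingers and carving_small below 0.05 N) or (linear speed of carving_bar above 0.6 m/s and contact force between the fingers and carving_bar below 0.05 N) or (linear speed of carving_square above 0.6 m/s and contact force between the fingers and carving_square below 0.05 N)).
It fails at once if the C-shaped scroll is moved by more than 15 mm (distance of c_scroll_mid from where it was at the start of the episode above 0.015 m).
It fails at once if the glue pot is moved by more than 15 mm or knocked over (distance of pot_mid from where it was at the start of the episode above 0.015 m or angle between pot_mid's own z axis and vertical above 0.3 rad).
It also fails if it takes over 102 s, if anything falls off the work surface, if the arm or the gripper's body presses on something with over 40 N, if the wrist force passes 120 N, or if a joint passes its speed limit or range.

## Working session

There is one attempt and no reset: what is moved stays moved. The work goes in short steps, Python scripts to look and compute and a tool call to move; the robot and the scene stay as the last step left them, time stands still between calls to the robot, and variables do not carry over. Pictures are saved under pics/ and viewed, at most 14 in all, crops included, and the job is handed in when it is done.

Besides the shell and the picture viewer there is one more tool, called by a JSON object that holds its "api" and its "payload", one argument or row to a line. carry_out: Moves the arm, as the interface text tells. Its arguments: {"type":"object","properties":{"deltas":{"type":"string"}},"required":["deltas"]}

```bash
ls; mkdir -p pics; python3 - <<'E'
from bench import sensors, vision
import cv2,numpy as np
for n in("scene","top"):
    cv2.imwrite(f"pics/{n}0.png",vision.camera(n)); m=vision.camera_model(n); print(n,np.round(m["K"],2).tolist(),m["k1"],np.round(m["extrinsics"],4).tolist())
o=sensors.get_obs();print(o)
E
```

```text
pics
scene [[419.37, 0.0, 262.14], [0.0, 419.37, 190.42], [0.0, 0.0, 1.0]] -0.06573085669059903 [[0.2813, 0.9595, 0.0112, -0.1416], [0.5897, -0.1636, -0.7909, -0.2412], [-0.757, 0.2291, -0.6119, 1.7331], [0.0, 0.0, 0.0, 1.0]]
top [[404.23, 0.0, 256.49], [0.0, 404.23, 183.42], [0.0, 0.0, 1.0]] 0.033024799496915044 [[-0.0084, -0.9996, 0.0275, -0.0132], [-0.9922, 0.0049, -0.1248, 0.522], [0.1246, -0.0284, -0.9918, 0.9841], [0.0, 0.0, 0.0, 1.0]]
{'time_s': 0.1, 'q': array([ 9.08718603e-01,  1.81463438e-01,  1.60789933e+00, -1.22938761e-05,
        1.35381489e+00, -2.06294376e-01]), 'dq': array([-9.04733023e-05, -6.61730880e-04, -3.32948607e-03, -1.74034319e-03,
        4.61314620e-04,  1.58682980e-03]), 'joint_efforts': array([ 8.06265089e-04, -4.45877945e+01, -3.52240884e+01, -3.08252402e-04,
        4.08263033e-03, -2.10525894e-05]), 'eef_pos': array([0.25276805, 0.51590886, 0.2304803 ]), 'eef_rot': array([-3.27939470e-04,  2.25922848e-01,  9.74144876e-01, -7.21494509e-04]), 'wrist_force': array([ 0.41931544, -0.87206029, -0.28962262]), 'torque': array([-0.04938326, -0.02894256, -0.0813552 ]), 'grasp_force': 0.0, 'opening': 0.9971470695983423}
```

View pics/top0.png

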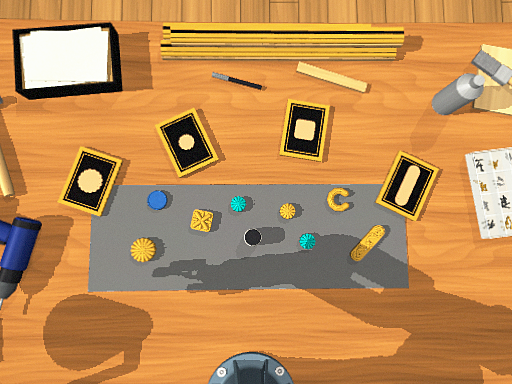

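View pics/scene0.png

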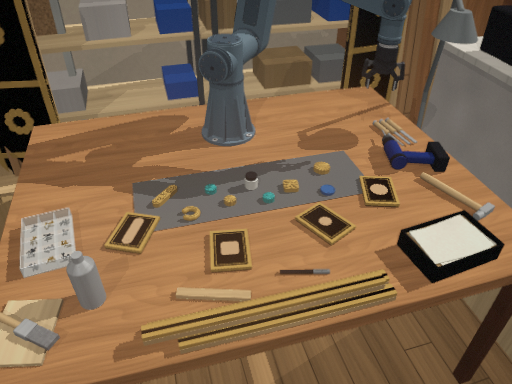

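The top view shows all the parts. Carvings: large (143,249), square (202,220), small (288,211), bar (368,243). Outlines: large (90,181), small (187,142), square (305,130), bar (408,185). To be left alone: C-scroll (340,200), pot (253,237), and the turquoise look-alikes at (238,203) and (307,241).

```bash
cat > h.py <<'E'
import cv2, numpy as np
from bench import sensors, vision
def ray(n,px,z):
    m=vision.camera_model(n);K=np.array(m["K"]);E=np.array(m["extrinsics"])
    px=np.atleast_2d(np.array(px,float))
    u=cv2.undistortPoints(px[:,None],K,np.array([m["k1"],0,0,0.])).reshape(-1,2)
    d=np.c_[u,np.ones(len(u))]@E[:3,:3]; c=-E[:3,:3].T@E[:3,3]
    return c+d*((z-c[2])/d[:,2])[:,None]
def blob(n,img,c,r,kind,z):
    x,y=c; S=4
    roi=cv2.resize(img[y-r:y+r+1,x-r:x+r+1],None,fx=S,fy=S,interpolation=cv2.INTER_CUBIC)
    h=cv2.cvtColor(roi,cv2.COLOR_BGR2HSV).astype(int)
    m=(h[...,1]>100)&(abs(h[...,0]-22)<10)&(h[...,2]>50) if kind=="gold" else (h[...,2]>150)&(h[...,1]<130)
    nn,l,st,ce=cv2.connectedComponentsWithStats(m.astype(np.uint8))
    k=min(range(1,nn),key=lambda i:np.hypot(*(ce[i]-r*S))-0.02*st[i,4])
    v,u=np.nonzero(l==k)
    px=np.c_[(u+.5)/S-.5+x-r,(v+.5)/S-.5+y-r]
    w=ray(n,px,z)[:,:2]
    (cc,wh,a)=cv2.minAreaRect((w*1000).astype(np.float32))
    if wh[0]<wh[1]: a+=90
    return w.mean(0),np.array(cc)/1000,wh,(a+90)%180-90
T=dict(large=(143,249,20),square=(202,220,18),small=(288,211,14),bar=(368,243,26))
O=dict(large=(90,181,16),square=(305,130,14),small=(187,142,12),bar=(408,185,24))
E
python3 - <<'E'
from h import *
img=cv2.imread("pics/top0.png")
for k,(x,y,r) in T.items(): print(k,*[np.round(q,4) for q in blob("top",img,(x,y),r,"gold",.015)])
for k,(x,y,r) in O.items(): print("out",k,*[np.round(q,4) for q in blob("top",img,(x,y),r,"pale",.014)])
for k,p,z in(("pot",(253,237),.054),("C",(340,200),.015),("t1",(238,203),.015),("t2",(307,241),.015),("blue",(157,200),.01)): print(k,np.round(ray("top",p,z)[0],3))
# second view check
s=cv2.imread("pics/scene0.png")
for k,c,r in(("large",(321,168),14),("square",(290,186),14),("small",(230,200),11),("bar",(164,195),18)): print("sc",k,*[np.round(q,4) for q in blob("scene",s,c,r,"gold",.015)])
for k,c,r in(("large",(378,190),13),("square",(230,249),14),("small",(325,221),12),("bar",(133,233),18)): print("sc out",k,*[np.round(q,4) for q in blob("scene",s,c,r,"pale",.014)])
E
```

```text
large [0.3605 0.266 ] [0.3604 0.2658] [63.2876 59.3178] 83.3737
square [0.4317 0.1225] [0.4319 0.1224] [52.8891 52.1241] 78.2315
small [ 0.4539 -0.0943] [ 0.4538 -0.0942] [39.3731 40.7413] -45.6724
bar [ 0.3726 -0.2953] [ 0.3728 -0.2955] [ 34.8387 114.7792] -44.1242
out large [0.5337 0.404 ] [0.5337 0.4041] [59.3795 59.4649] -8.1779
out square [ 0.6663 -0.1435] [ 0.6666 -0.1435] [51.4222 52.296 ] -9.665
out small [0.6338 0.1637] [0.6338 0.1639] [40.0912 39.9067] 9.6223
out bar [ 0.5182 -0.406 ] [ 0.5181 -0.406 ] [ 31.5909 113.0456] -26.6196
pot [ 0.389 -0.006  0.054]
C [ 0.48  -0.231  0.015]
t1 [0.474 0.03  0.015]
t2 [ 0.377 -0.143  0.015]
blue [0.484 0.236 0.01 ]
sc large [0.3624 0.2634] [0.3621 0.2637] [58.5457 80.7898] -28.2195
sc square [0.4336 0.1201] [0.4334 0.1204] [53.3324 71.4627] -13.3396
sc small [ 0.4555 -0.0961] [ 0.4553 -0.0961] [39.0456 56.5127] -15.5153
sc bar [ 0.3749 -0.2973] [ 0.3731 -0.2963] [ 45.7318 125.7607] -43.4479
sc out large [0.5307 0.4032] [0.5301 0.4038] [58.1987 58.497 ] -49.3643
sc out square [ 0.6628 -0.1441] [ 0.6627 -0.144 ] [50.9394 51.3819] -11.5185
sc out small [0.6304 0.1632] [0.6301 0.1632] [37.8994 38.3457] -47.6313
sc out bar [ 0.5162 -0.407 ] [ 0.5141 -0.4061] [ 31.7508 115.2334] -26.329
```

```bash
cat >> h.py <<'E'
from scipy.spatial.transform import Rotation as Ro
def delta(x,y,z,yaw):
    "tool-frame shift (mm) and turn to target; yaw = world heading of tool y (deg), mod 180"
    o=sensors.get_obs(); q=o["eef_rot"]; R=Ro.from_quat(q[[1,2,3,0]])
    t=R.inv().apply(np.array([x,y,z])-o["eef_pos"])*1000
    yy=R.as_matrix()[:,1]; cur=np.degrees(np.arctan2(yy[1],yy[0]))
    d=(yaw-cur+90)%180-90
    print("t",np.round(o["time_s"],2),"tool",np.round(t,1),"az",round(-np.radians(d),3),"or",round(-np.radians(d-np.sign(d)*180),3),"q6 now",round(o["q"][5],2),"q6 goal",round(np.arctan2(y,x)-np.radians(cur+d),2),"tilt",np.round(R.as_matrix()[:,2],4))
E
python3 -c "
from h import *
delta(.359,.266,.002,63.9)"
```

```text
t 0.1 tool [-205.5 -177.3  228.7] az -0.0 or 3.141 q6 now -0.21 q6 goal -0.48 tilt [-0.001  -0.0013 -1.    ]
```

{"api": "carry_out", "payload": {
  "deltas": "-60 -52 20 0 0 0 0; -110 -95 50 0 0 0 0; -160 -138 90 0 0 0 0; -205 -177 130 0 0 0 0; -205 -177 165 0 0 0 0; -205 -177 190 0 0 0 0; -205 -177 210 0 0 0 0; -205 -177 222 0 0 0 0; -205 -177 228.5 0 0 0 0; -205 -177 228.5 0 0 0 0; -205 -177 228.5 0 0 0 0; -205 -177 228.5 0 0 0 0.3"
}}

```text
time_s: 1.6
eef_pos: [0.3598, 0.2675, 0.0035]
eef_rot: [0.001, 0.226, 0.974, 0.0]
wrist_force: [0.4, 0.6, 0.2]
opening: 0.816
grasp_force: 0.0
```

{"api": "carry_out", "payload": {
  "deltas": "0 0 0 0 0 0 0.5; 0 0 0 0 0 0 0.7; 0 0 0 0 0 0 1; 0 0 0 0 0 0 1; 0 0 0 0 0 0 1; 0 0 0 0 0 0 1"
}}

```text
time_s: 2.35
eef_pos: [0.3597, 0.2674, 0.0039]
eef_rot: [0.0, 0.226, 0.974, 0.0]
wrist_force: [-3.4, -0.4, 10.9]
opening: 0.674
grasp_force: 61.7
```

{"api": "carry_out", "payload": {
  "deltas": "0 0 -5 0 0 0 1; 0 0 -20 0 0 0 1; 0 0 -50 0 0 0 1; 0 0 -80 0 0 0 1; 0 0 -80 0 0 0 1"
}}

```text
time_s: 2.98
eef_pos: [0.3613, 0.2681, 0.0857]
eef_rot: [0.003, 0.226, 0.974, 0.002]
wrist_force: [0.3, -0.1, -0.3]
opening: 0.671
grasp_force: 64.1
```

```bash
python3 -c "
from h import *
cv2.imwrite('pics/s1.png',vision.camera('scene'));cv2.imwrite('pics/t1.png',vision.camera('top'))
delta(.532,.4036,.017+.0025,63.9)"
```

```text
t 3.08 tool [-95.  198.5  63.7] az -0.0 or 3.141 q6 now -0.74 q6 goal -0.47 tilt [ 8.e-04  3.e-04 -1.e+00]
```

View pics/t1.png

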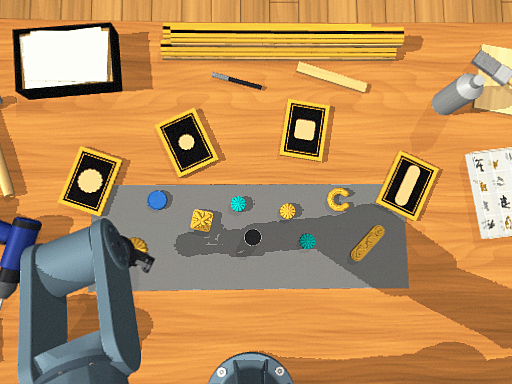

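The top view shows the arm over the large rosette, with gold visible at (139,243). I'll check in the scene view whether it was lifted.

```bash
python3 -c "
import cv2
i=cv2.imread('pics/s1.png')[100:210,260:400];cv2.imwrite('pics/s1c.png',cv2.resize(i,None,fx=5,fy=5,interpolation=cv2.INTER_CUBIC))
from bench import sensors;print(sensors.get_obs()['q'])"
```

```text
[ 3.73175719e-01  9.78155656e-02  2.03761682e+00 -2.13126594e-05
  1.00531637e+00 -7.41868299e-01]
```

View pics/s1c.png

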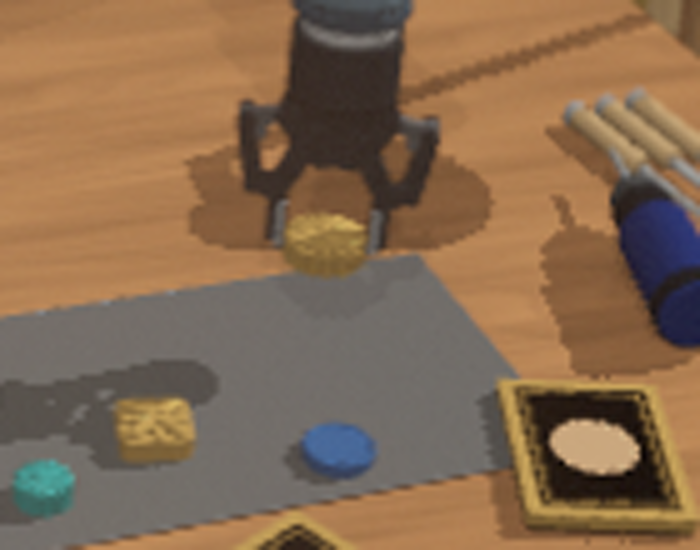

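The rosette is held flat between the fingers. I'll carry it to its panel.

{"api": "carry_out", "payload": {
  "deltas": "-24 50 0 0 0 0 1; -48 100 0 0 0 0 1; -72 150 0 0 0 0 1; -95 198 10 0 0 0 1; -95 198 30 0 0 0 1; -95 198 45 0 0 0 1; -95 198 52 0 0 0 1; -95 198 52 0 0 0 1; -95 198 52 0 0 0 1"
}}

```text
time_s: 4.2
eef_pos: [0.532, 0.4032, 0.0319]
eef_rot: [0.001, 0.226, 0.974, 0.0]
wrist_force: [-0.7, 0.1, -0.1]
opening: 0.676
grasp_force: 64.3
```

```bash
python3 -c "
from h import *
delta(.532,.4036,.0155,63.9)"
```

```text
t 4.2 tool [ 0.2  0.3 16.4] az -0.0 or 3.141 q6 now -0.64 q6 goal -0.47 tilt [ 1.3e-03  6.0e-04 -1.0e+00]
```

{"api": "carry_out", "payload": {
  "deltas": "0 0 6 0 0 0 1; 0 0 11 0 0 0 1; 0 0 14.5 0 0 0 1; 0 0 14.5 0 0 0 1; 0 0 14.5 0 0 0 1"
}}

```text
time_s: 4.82
eef_pos: [0.5318, 0.4032, 0.0163]
eef_rot: [0.0, 0.226, 0.974, 0.0]
wrist_force: [-0.1, -0.1, -1.0]
opening: 0.673
grasp_force: 64.3
```

{"api": "carry_out", "payload": {
  "deltas": "0 0 1 0 0 0 1; 0 0 1.5 0 0 0 1; 0 0 1.5 0 0 0 1"
}}

```text
time_s: 5.2
eef_pos: [0.5318, 0.4032, 0.015]
eef_rot: [0.0, 0.226, 0.974, 0.0]
wrist_force: [-1.4, -0.3, 1.6]
opening: 0.671
grasp_force: 64.6
```

{"api": "carry_out", "payload": {
  "deltas": "0 0 0 0 0 0 0.25; 0 0 0 0 0 0 0.1; 0 0 0 0 0 0 0; 0 0 0 0 0 0 0; 0 0 -20 0 0 0 0; 0 0 -50 0 0 0 0; 0 0 -90 0 0 0 0; 0 0 -90 0 0 0 0"
}}

```text
time_s: 6.2
eef_pos: [0.5348, 0.4048, 0.1111]
eef_rot: [0.004, 0.226, 0.974, 0.003]
wrist_force: [-0.1, -0.1, 0.2]
opening: 0.999
grasp_force: 0.0
```

```bash
python3 -c "
from h import *
delta(.4305,.122,.004,78)
delta(.4305,.122,.004,-12)"
```

```text
t 6.2 tool [ -30.1 -300.7  104.9] az -0.246 or 2.895 q6 now -0.64 q6 goal -1.09 tilt [ 0.0086  0.0044 -1.    ]
t 6.2 tool [ -30.1 -300.7  104.9] az 1.325 or -1.817 q6 now -0.64 q6 goal 0.49 tilt [ 0.0086  0.0044 -1.    ]
```

{"api": "carry_out", "payload": {
  "deltas": "-6 -55 0 0 0 -0.1 0; -12 -110 0 0 0 -0.2 0; -18 -165 0 0 0 -0.246 0; -25 -225 0 0 0 -0.246 0; -32 -297 15 0 0 -0.246 0; -32.5 -297 45 0 0 -0.246 0; -32.5 -297 45 0 0 -0.246 0; -32.5 -297 45 0 0 -0.246 0; -32.5 -297 45 0 0 -0.246 0"
}}

```text
time_s: 7.32
eef_pos: [0.4314, 0.1229, 0.0609]
eef_rot: [0.001, 0.104, 0.995, 0.0]
wrist_force: [-0.1, -0.0, 0.2]
opening: 1.0
grasp_force: 0.0
```

```bash
python3 -c "
from h import *
delta(.4305,.122,.004,78)
i=vision.camera('scene');cv2.imwrite('pics/s2.png',cv2.resize(i[90:270,180:420],None,fx=3.3,fy=3.3,interpolation=cv2.INTER_CUBIC))"
```

```text
t 7.32 tool [ 0.8 -1.1 56.9] az 0.001 or -3.141 q6 now -1.35 q6 goal -1.09 tilt [ 2.2e-03  1.0e-04 -1.0e+00]
```

View pics/s2.png

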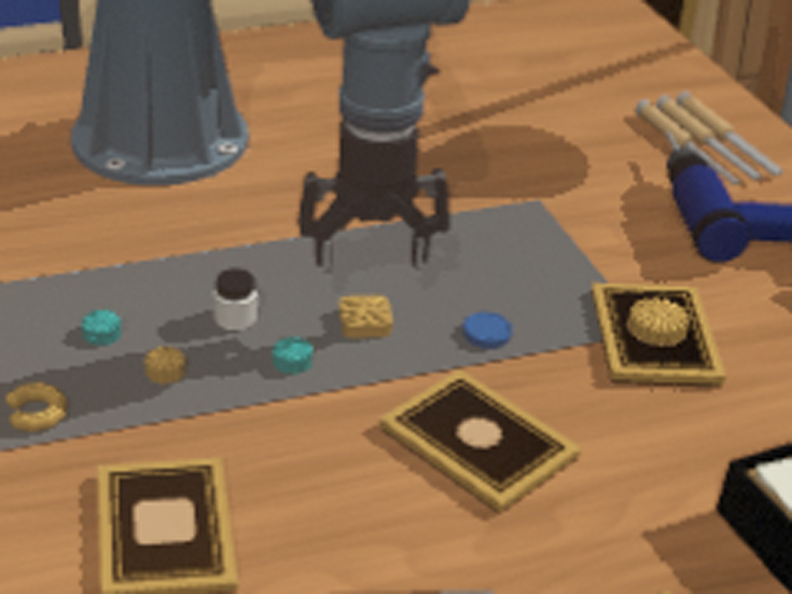

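The large rosette sits on its panel, and the gripper is above the square. I'll descend and grip.

{"api": "carry_out", "payload": {
  "deltas": "0 -1 25 0 0 0 0; 0 -1 42 0 0 0 0; 0 -1 52 0 0 0 0; 0 -1 54 0 0 0 0; 0 -1 54 0 0 0 0.25; 0 -1 54 0 0 0 0.4; 0 -1 54 0 0 0 0.6; 0 -1 54 0 0 0 1; 0 -1 54 0 0 0 1; 0 -1 54 0 0 0 1; 0 -1 54 0 0 0 1"
}}

```text
time_s: 8.75
eef_pos: [0.4307, 0.1212, 0.0068]
eef_rot: [0.001, 0.105, 0.995, 0.0]
wrist_force: [-1.4, -0.1, 5.4]
opening: 0.565
grasp_force: 62.3
```

{"api": "carry_out", "payload": {
  "deltas": "0 0 -5 0 0 0 1; 0 0 -25 0 0 0 1; 0 0 -60 0 0 0 1; 0 0 -80 0 0 0 1; 0 0 -80 0 0 0 1; 0 0 -80 0 0 0 1"
}}

```text
time_s: 9.5
eef_pos: [0.4294, 0.1211, 0.0852]
eef_rot: [-0.0, 0.105, 0.994, -0.0]
wrist_force: [0.7, 1.4, -0.1]
opening: 0.567
grasp_force: 62.0
```

```bash
python3 -c "
from h import *
delta(.6646,-.1438,.018,79.5)
img=vision.camera('top'); print([np.round(q,4) for q in blob('top',img,(90,181),16,'gold',.026)])"
```

```text
t 9.5 tool [-285.3 -210.1   66.9] az -0.027 or 3.115 q6 now -1.35 q6 goal -1.6 tilt [-9.e-04 -0.e+00 -1.e+00]
[array([0.5352, 0.4047]), array([0.5371, 0.404 ]), array([72.0259, 70.5136]), np.float64(89.8699)]
```

{"api": "carry_out", "payload": {
  "deltas": "-45 -33 0 0 0 0 1; -90 -66 0 0 0 0 1; -135 -100 0 0 0 0 1; -180 -133 0 0 0 0 1; -225 -167 0 0 0 0 1; -260 -192 0 0 0 -0.027 1; -285 -210 25 0 0 -0.027 1; -285 -210 50 0 0 -0.027 1; -285 -210 55 0 0 -0.027 1; -285 -210 55 0 0 -0.027 1; -285 -210 55 0 0 -0.027 1"
}}

```text
time_s: 10.92
eef_pos: [0.6656, -0.1434, 0.0319]
eef_rot: [0.001, 0.091, 0.996, -0.0]
wrist_force: [0.4, -0.1, -0.3]
opening: 0.563
grasp_force: 62.0
```

```bash
python3 -c "
from h import *
delta(.6646,-.1438,.0178,79.5)
i=vision.camera('scene');cv2.imwrite('pics/s3.png',cv2.resize(i[190:290,170:290],None,fx=5,fy=5,interpolation=cv2.INTER_CUBIC))"
```

```text
t 10.92 tool [ 0.9 -0.5 14.1] az 0.001 or -3.141 q6 now -1.77 q6 goal -1.6 tilt [ 1.4e-03 -6.0e-04 -1.0e+00]
```

View pics/s3.png

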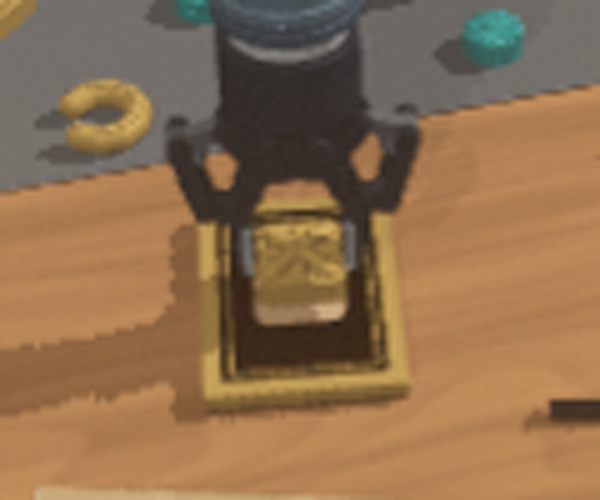

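The square hangs directly over its outline at crop pixel (300,270) and is lined up with it. I'll lower it.

{"api": "carry_out", "payload": {
  "deltas": "1 -0.5 6 0 0 0 1; 1 -0.5 10 0 0 0 1; 1 -0.5 13 0 0 0 1; 1 -0.5 14 0 0 0 1; 1 -0.5 14 0 0 0 1; 1 -0.5 14 0 0 0 1"
}}

```text
time_s: 11.72
eef_pos: [0.6637, -0.1438, 0.0179]
eef_rot: [-0.0, 0.091, 0.996, 0.0]
wrist_force: [-4.1, 1.7, 8.2]
opening: 0.562
grasp_force: 63.0
```

{"api": "carry_out", "payload": {
  "deltas": "1 0 -0.5 0 0 0 0.3; 1 0 -0.5 0 0 0 0.2; 1 0 -0.5 0 0 0 0.1; 1 0 -0.5 0 0 0 0; 0 0 -20 0 0 0 0; 0 0 -50 0 0 0 0; 0 0 -85 0 0 0 0; 0 0 -85 0 0 0 0; 0 0 -85 0 0 0 0"
}}

```text
time_s: 12.85
eef_pos: [0.664, -0.1439, 0.1024]
eef_rot: [0.0, 0.091, 0.996, -0.0]
wrist_force: [-0.9, -0.7, -0.2]
opening: 1.001
grasp_force: 0.0
```

```bash
python3 -c "
from h import *
delta(.4525,-.0945,.055,90)"
```

```text
t 12.85 tool [216.9  10.2  47.3] az -0.183 or 2.959 q6 now -1.78 q6 goal -1.78 tilt [ 6.e-04 -3.e-04 -1.e+00]
```

{"api": "carry_out", "payload": {
  "deltas": "55 2 0 0 0 0 0; 110 5 0 0 0 0 0; 165 8 0 0 0 0 0; 217 10 20 0 0 0 0.2; 217 10 47 0 0 0 0.2; 217 10 47 0 0 0 0.2; 217 10 47 0 0 0 0.2; 217 10 47 0 0 0 0.2"
}}

```text
time_s: 13.85
eef_pos: [0.4536, -0.0952, 0.0557]
eef_rot: [0.001, 0.091, 0.996, -0.0]
wrist_force: [-0.7, 0.6, 0.2]
opening: 0.796
grasp_force: 0.0
```

```bash
python3 -c "
from h import *
delta(.4525,-.0945,.006,79.5)
img=vision.camera('scene'); cv2.imwrite('pics/s4.png',cv2.resize(img[150:290,170:340],None,fx=4,fy=4,interpolation=cv2.INTER_CUBIC)); print([np.round(q,4) for q in blob('scene',img,(230,200),11,'gold',.015)])"
```

```text
t 13.85 tool [ 1.3  0.5 49.7] az 0.001 or -3.141 q6 now -1.85 q6 goal -1.59 tilt [ 1.5e-03 -8.0e-04 -1.0e+00]
[array([ 0.4555, -0.0961]), array([ 0.4553, -0.0961]), array([38.9705, 56.5124]), np.float64(-15.5155)]
```

View pics/s4.png

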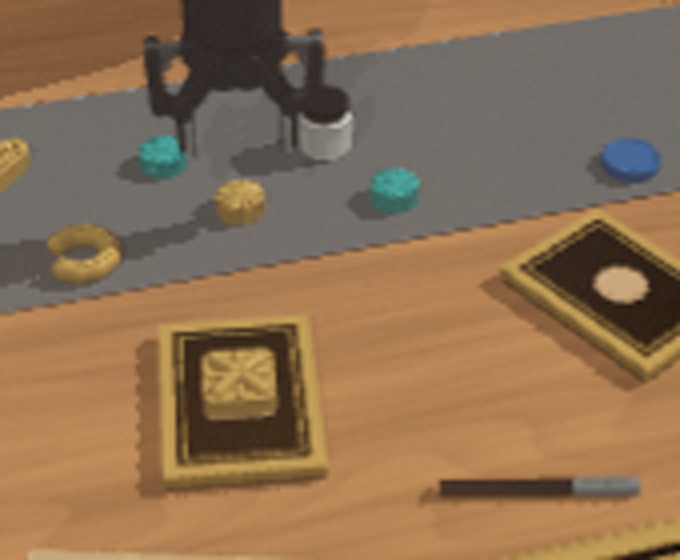

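The square sits well on its outline, and the gripper is above the small rosette. I'll descend and grip.

{"api": "carry_out", "payload": {
  "deltas": "0 0.5 20 0 0 0 0.2; 0 0.5 35 0 0 0 0.2; 0 0.5 45 0 0 0 0.2; 0 0.5 47.5 0 0 0 0.3; 0 0.5 47.5 0 0 0 0.4; 0 0.5 47.5 0 0 0 0.5; 0 0.5 47.5 0 0 0 0.7; 0 0.5 47.5 0 0 0 1; 0 0.5 47.5 0 0 0 1; 0 0.5 47.5 0 0 0 1"
}}

```text
time_s: 15.15
eef_pos: [0.4529, -0.0944, 0.0083]
eef_rot: [0.0, 0.091, 0.996, -0.0]
wrist_force: [-1.7, 1.3, 6.5]
opening: 0.436
grasp_force: 59.3
```

{"api": "carry_out", "payload": {
  "deltas": "0 0 -5 0 0 0 1; 0 0 -25 0 0 0 1; 0 0 -60 0 0 0 1; 0 0 -85 0 0 0 1; 0 0 -85 0 0 0 1; 0 0 -85 0 0 0 1"
}}

```text
time_s: 15.9
eef_pos: [0.452, -0.0939, 0.0918]
eef_rot: [-0.0, 0.091, 0.996, 0.0]
wrist_force: [0.2, 0.6, -0.0]
opening: 0.435
grasp_force: 60.1
```

```bash
python3 -c "
from h import *
delta(.632,.1635,.032,79.5)"
```

```text
t 15.9 tool [-130.3  285.9   59.7] az 0.0 or -3.141 q6 now -1.85 q6 goal -1.13 tilt [-6.e-04  3.e-04 -1.e+00]
```

{"api": "carry_out", "payload": {
  "deltas": "-22 48 0 0 0 0 1; -44 96 0 0 0 0 1; -66 144 0 0 0 0 1; -88 192 0 0 0 0 1; -110 240 0 0 0 0 1; -130 286 20 0 0 0 1; -130 286 45 0 0 0 1; -130 286 58 0 0 0 1; -130 286 58 0 0 0 1; -130 286 58 0 0 0 1"
}}

```text
time_s: 17.15
eef_pos: [0.6327, 0.1628, 0.035]
eef_rot: [0.0, 0.092, 0.996, 0.0]
wrist_force: [0.2, -0.4, 0.2]
opening: 0.434
grasp_force: 60.3
```

```bash
python3 -c "
from h import *
delta(.632,.1635,.0193,79.5)
i=vision.camera('scene');cv2.imwrite('pics/s5.png',cv2.resize(i[170:260,270:390],None,fx=5,fy=5,interpolation=cv2.INTER_CUBIC))"
```

```text
t 17.15 tool [ 0.8  0.5 15.7] az -0.0 or 3.141 q6 now -1.32 q6 goal -1.13 tilt [ 9.e-04  0.e+00 -1.e+00]
```

View pics/s5.png

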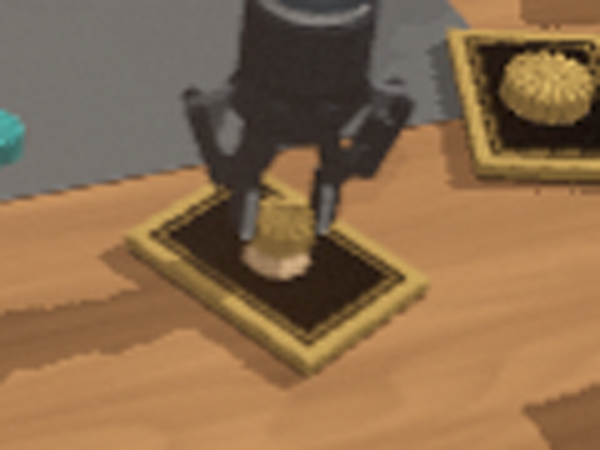

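The small rosette at crop (286,235) hangs a little to the right of its outline at (277,258). I'll measure the offset.

```bash
cat > f.py <<'E'
from h import *
i=vision.camera('scene')
roi=i[205:232,318:336]
h=cv2.cvtColor(cv2.resize(roi,None,fx=4,fy=4,interpolation=cv2.INTER_CUBIC),cv2.COLOR_BGR2HSV).astype(int)
m=((h[...,1]>115)&(abs(h[...,0]-22)<8)&(h[...,2]>80)).astype(np.uint8)
n,l,st,ce=cv2.connectedComponentsWithStats(m);k=1+np.argmax(st[1:,4])
px=(ce[k]+.5)/4-.5+[318,205];print(px,st[k]/4,'held',ray('scene',px,.041)[0],'outline px from before',)
E
python3 f.py; python3 - <<'E'
from h import *
s=cv2.imread('pics/scene0.png')
m=vision.camera_model('scene');E=np.array(m['extrinsics']);K=np.array(m['K'])
for p in([.6304,.1632,.014],[.6327,.1628,.041],[.632,.1635,.025]):
    print(cv2.projectPoints(np.array([p]),cv2.Rodrigues(E[:3,:3])[0],E[:3,3],K,np.array([m['k1'],0,0,0.]))[0].ravel())
E
```

```text
[326.3894139  213.62442726] [  0.75   0.    14.5   17.   654.75] held [0.62934228 0.16561851 0.041     ] outline px from before
[324.86840973 220.63909055]
[325.96968201 214.48998231]
[325.53901137 218.26701014]
```

{"api": "carry_out", "payload": {
  "deltas": "-0.5 -1.3 6 0 0 0 1; -0.5 -1.3 10 0 0 0 1; -0.5 -1.3 13.5 0 0 0 1; -0.5 -1.3 15 0 0 0 1; -0.5 -1.3 15 0 0 0 1; -0.5 -1.3 15 0 0 0 1"
}}

```text
time_s: 18.0
eef_pos: [0.6326, 0.1622, 0.0193]
eef_rot: [0.0, 0.091, 0.996, 0.0]
wrist_force: [-0.4, -0.6, 0.6]
opening: 0.437
grasp_force: 60.4
```

{"api": "carry_out", "payload": {
  "deltas": "0 0 0.7 0 0 0 1; 0 0 0.7 0 0 0 0.5; 0 0 0 0 0 0 0.4; 0 0 0 0 0 0 0.3; 0 0 0 0 0 0 0.2; 0 0 -20 0 0 0 0.2; 0 0 -50 0 0 0 0.2; 0 0 -90 0 0 0 0.2; 0 0 -90 0 0 0 0.2; 0 0 -90 0 0 0 0.2"
}}

```text
time_s: 19.25
eef_pos: [0.6326, 0.1621, 0.1101]
eef_rot: [0.0, 0.091, 0.996, 0.0]
wrist_force: [-0.5, 0.3, 0.6]
opening: 0.799
grasp_force: 0.0
```

```bash
python3 -c "
from h import *
delta(.3715,-.296,.055,45.5)"
```

```text
t 19.25 tool [ 173.5 -498.    54.9] az 0.594 or -2.548 q6 now -1.32 q6 goal -1.47 tilt [ 1.e-03  1.e-04 -1.e+00]
```

{"api": "carry_out", "payload": {
  "deltas": "17 -50 0 0 0 0.06 0.2; 34 -100 0 0 0 0.12 0.2; 51 -150 0 0 0 0.2 0.2; 69 -200 0 0 0 0.28 0.2; 87 -250 0 0 0 0.36 0.2; 104 -300 0 0 0 0.44 0.2; 122 -350 0 0 0 0.52 0.2; 139 -400 0 0 0 0.594 0.2; 157 -450 0 0 0 0.594 0.2; 173.5 -498 10 0 0 0.594 0.2; 173.5 -498 54 0 0 0.594 0.2; 173.5 -498 54 0 0 0.594 0.2"
}}

```text
time_s: 20.75
eef_pos: [0.3684, -0.2933, 0.0518]
eef_rot: [-0.004, 0.379, 0.925, 0.002]
wrist_force: [-1.1, 1.1, 1.1]
opening: 0.803
grasp_force: 0.0
```

{"api": "carry_out", "payload": {
  "deltas": "0 0 0 0 0 0 0.2; 0 0 0 0 0 0 0.2"
}}

```text
time_s: 21.0
eef_pos: [0.3724, -0.2963, 0.0567]
eef_rot: [0.001, 0.378, 0.926, -0.001]
wrist_force: [0.5, 0.2, 0.6]
opening: 0.804
grasp_force: 0.0
```

```bash
python3 -c "
from h import *
delta(.3715,-.296,.007,45.5)
i=vision.camera('scene');cv2.imwrite('pics/s6.png',cv2.resize(i[110:260,90:270],None,fx=4,fy=4,interpolation=cv2.INTER_CUBIC))"
```

```text
t 21.0 tool [ 1.  -0.4 49.7] az 0.001 or -3.14 q6 now -1.72 q6 goal -1.47 tilt [ 0.0014 -0.0018 -1.    ]
```

View pics/s6.png

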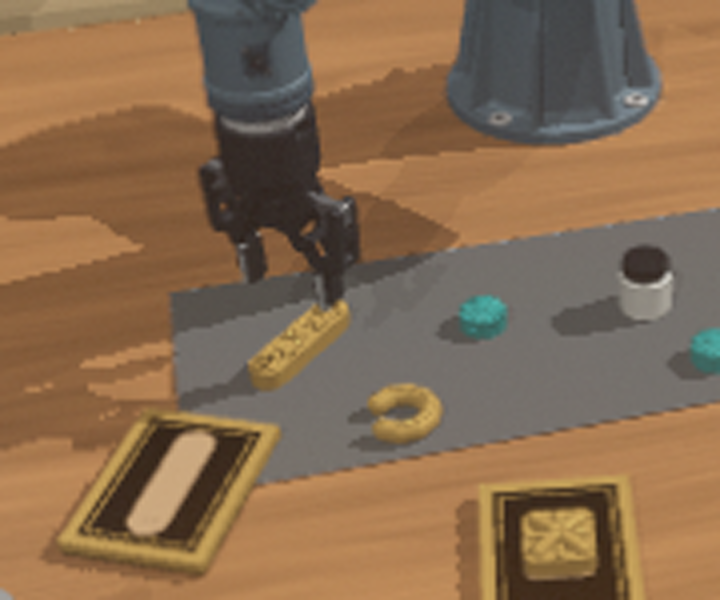

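The fingers stand across the bar, which lies at crop (300,345), and C-scroll and pot are clear. I'll descend and grip.

{"api": "carry_out", "payload": {
  "deltas": "0.5 0 20 0 0 0 0.2; 0.5 0 35 0 0 0 0.2; 0.5 0 45 0 0 0 0.25; 0.5 0 47 0 0 0 0.4; 0.5 0 47 0 0 0 0.5; 0.5 0 47 0 0 0 0.6; 0.5 0 47 0 0 0 0.7; 0.5 0 47 0 0 0 1; 0.5 0 47 0 0 0 1; 0.5 0 47 0 0 0 1"
}}

```text
time_s: 22.3
eef_pos: [0.3714, -0.2962, 0.009]
eef_rot: [0.001, 0.379, 0.926, -0.0]
wrist_force: [-0.8, -0.1, 5.7]
opening: 0.333
grasp_force: 59.8
```

{"api": "carry_out", "payload": {
  "deltas": "0 0 -5 0 0 0 1; 0 0 -25 0 0 0 1; 0 0 -60 0 0 0 1; 0 0 -75 0 0 0 1; 0 0 -75 0 0 0 1; 0 0 -75 0 0 0 1"
}}

```text
time_s: 23.05
eef_pos: [0.3705, -0.295, 0.0823]
eef_rot: [-0.001, 0.379, 0.926, 0.0]
wrist_force: [0.8, -0.6, -0.5]
opening: 0.329
grasp_force: 59.3
```

```bash
python3 -c "
from h import *
delta(.517,-.4065,.034,63.6)"
```

```text
t 23.05 tool [-182.7   23.2   48. ] az -0.316 or 2.826 q6 now -1.72 q6 goal -1.78 tilt [-0.001   0.0013 -1.    ]
```

{"api": "carry_out", "payload": {
  "deltas": "-45 6 0 0 0 -0.1 1; -90 12 0 0 0 -0.2 1; -135 18 0 0 0 -0.3 1; -182 23 5 0 0 -0.316 1; -182.5 23 30 0 0 -0.316 1; -182.5 23 44 0 0 -0.316 1; -182.5 23 46 0 0 -0.316 1; -182.5 23 46 0 0 -0.316 1; -182.5 23 46 0 0 -0.316 1"
}}

```text
time_s: 24.18
eef_pos: [0.5176, -0.4077, 0.0385]
eef_rot: [0.001, 0.228, 0.974, -0.001]
wrist_force: [-0.0, -0.6, -0.6]
opening: 0.328
grasp_force: 59.3
```

```bash
python3 -c "
from h import *
delta(.517,-.4065,.020,63.6)
i=vision.camera('scene');cv2.imwrite('pics/s7.png',cv2.resize(i[180:265,80:190],None,fx=6,fy=6,interpolation=cv2.INTER_CUBIC))"
```

```text
t 24.18 tool [ 1.1  0.8 18.5] az -0.0 or 3.142 q6 now -1.96 q6 goal -1.78 tilt [ 0.0012 -0.0014 -1.    ]
```

View pics/s7.png

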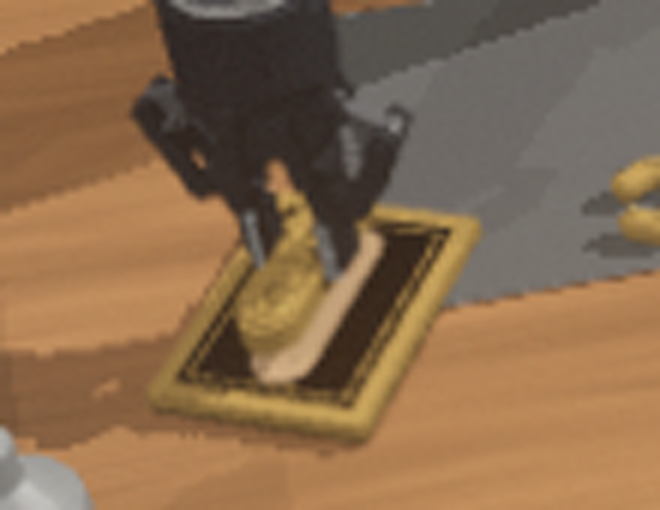

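The bar hangs parallel to its outline, about 18 mm up. I'll lower it.

{"api": "carry_out", "payload": {
  "deltas": "0.5 0.8 7 0 0 0 1; 0.5 0.8 12 0 0 0 1; 0.5 0.8 15 0 0 0 1; 0.5 0.8 17 0 0 0 1; 0.5 0.8 17 0 0 0 1; 0.5 0.8 17 0 0 0 1"
}}

```text
time_s: 24.98
eef_pos: [0.5172, -0.4064, 0.0203]
eef_rot: [0.0, 0.228, 0.974, -0.0]
wrist_force: [0.3, 0.2, -1.2]
opening: 0.327
grasp_force: 59.3
```

{"api": "carry_out", "payload": {
  "deltas": "0 0 1 0 0 0 1; 0 0 1 0 0 0 1"
}}

```text
time_s: 25.22
eef_pos: [0.5173, -0.4064, 0.0201]
eef_rot: [0.0, 0.228, 0.974, -0.0]
wrist_force: [-2.8, 1.4, 4.2]
opening: 0.331
grasp_force: 59.9
```

Contact. I'll release, retreat and move away to check.

{"api": "carry_out", "payload": {
  "deltas": "0 0 0.5 0 0 0 0.6; 0 0 0 0 0 0 0.5; 0 0 0 0 0 0 0.4; 0 0 0 0 0 0 0.3; 0 0 0 0 0 0 0.2; 0 0 -20 0 0 0 0.2; 0 0 -60 0 0 0 0.2; 0 0 -110 0 0 0 0.2; 0 0 -160 0 0 0 0.2; 0 0 -160 0 0 0 0.2"
}}

```text
time_s: 26.48
eef_pos: [0.5198, -0.409, 0.1872]
eef_rot: [0.005, 0.228, 0.974, -0.004]
wrist_force: [-0.4, 0.1, 0.3]
opening: 0.8
grasp_force: 0.0
```

{"api": "carry_out", "payload": {
  "deltas": "50 -30 0 0 0 0 0.2; 100 -60 0 0 0 0 0.2; 140 -80 0 0 0 0 0.2; 140 -80 0 0 0 0 0.2; 140 -80 0 0 0 0 0.2"
}}

```text
time_s: 27.1
eef_pos: [0.3564, -0.4159, 0.1797]
eef_rot: [0.0, 0.229, 0.974, -0.0]
wrist_force: [0.5, -0.5, 0.6]
opening: 0.802
grasp_force: 0.0
```

```bash
python3 - <<'E'
from h import *
t=vision.camera('top');s=vision.camera('scene')
cv2.imwrite('pics/t8.png',t);cv2.imwrite('pics/s8.png',s)
r=dict(large=16,square=15,small=11,bar=26)
for k,(x,y,_) in O.items(): print(k,*[np.round(q,4) for q in blob("top",t,(x,y),r[k],"gold",.026)])
v=np.vstack([cv2.resize(t[90:240,50:450],None,fx=2,fy=2,interpolation=2),cv2.resize(s[150:290,90:490],None,fx=2,fy=2,interpolation=2)])
cv2.imwrite('pics/v8.png',v);print(v.shape)
E
```

```text
large [0.5352 0.4048] [0.5371 0.404 ] [72.0259 70.5089] 89.8699
square [ 0.6646 -0.1426] [ 0.6644 -0.1428] [54.9606 57.9993] -10.2358
small [0.6333 0.1634] [0.6333 0.1633] [46.3502 42.2819] 39.9473
bar [ 0.5219 -0.4072] [ 0.5187 -0.4034] [135.5253 138.5081] -2.6927
(580, 800, 3)
```

View pics/v8.png

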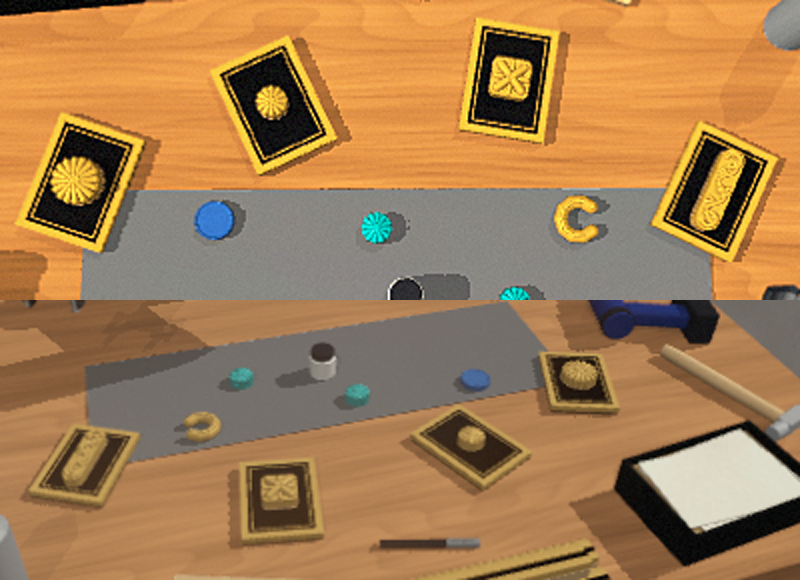

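All four sit on their own panels; bar near view pixel (722,190), large near (78,181). The gilt frames contaminated the large and bar masks, so I'll remeasure those two.

```bash
python3 - <<'E'
from h import *
t=cv2.imread('pics/t8.png');t0=cv2.imread('pics/top0.png');S=4
for k,c in(("large",(89,180)),("bar",(411,185)),("square",(305,129)),("small",(186,141))):
    x,y=c;r=30
    roi=cv2.resize(t[y-r:y+r+1,x-r:x+r+1],None,fx=S,fy=S,interpolation=2)
    h=cv2.cvtColor(roi,cv2.COLOR_BGR2HSV).astype(int)
    m=((h[...,2]>110)&(h[...,1]>80)).astype(np.uint8)
    m=cv2.morphologyEx(m,cv2.MORPH_OPEN,np.ones((11,11)))
    n,l,st,ce=cv2.connectedComponentsWithStats(m)
    i=l[r*S,r*S]; v,u=np.nonzero(l==i)
    w=ray("top",np.c_[(u+.5)/S-.5+x-r,(v+.5)/S-.5+y-r],.026)[:,:2]
    _,wh,a=cv2.minAreaRect((w*1000).astype(np.float32))
    O_=blob("top",t0,O[k][:2],O[k][2],"pale",.014)[0]
    print(k,i,np.round(w.mean(0),4),"err mm",np.round((w.mean(0)-O_)*1000,1),np.round(wh,1),round(a,1))
E
```

```text
large 3 [0.5343 0.4053] err mm [0.6 1.3] [59.1 58.4] 2.7
bar 3 [ 0.5179 -0.4039] err mm [-0.3  2.1] [ 38.3 116.9] 63.0
square 2 [ 0.6649 -0.1427] err mm [-1.4  0.8] [53.3 55.3] 80.2
small 2 [0.6341 0.1639] err mm [0.3 0.2] [41.7 38. ] 0.6
```

All errors are about 2 mm or less and the angles are right, so I'm handing in.

```bash
python3 -c "
from bench import ctrl;print(ctrl.hand_in())"
```

```text
the job is handed in; nothing more can be done
None
```

All four carvings are on their matching panels and the job is handed in: each is within about 2 mm of its outline's centre, bar and square are lined up, and the C-scroll, glue pot and turquoise look-alikes were left alone (the hand-in call returned no verdict).

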